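Set up the tag-stamping station

TASK

Set up the stall for stamping the brass tag: seat the steel block fully down in the recess of the black rubber base, then lay the brass tag flat in the middle of the block, long side left to right, then set the slotted stamp guide down over it, slot along the tag and lips over the block's left and right sides. Lay the hammer close beside the base on its right, square to it with the handle towards the robot, and the cork sanding block flat and close behind the base, lengthwise along the middle of its back edge. Leave the aluminium tag, the glue bottle and the loupe where they are.

Things in the scene. Friction and masses are not known exactly. Their poses are not given: they have to be found in the camera images.
- rubber_base: Black rubber base, 105 x 105 x 14 mm, fixed on the red felt (3 mm lower than the rug). Origin: centre of its underside; z up, x away from the robot, y left, turned at most 0.3 rad. Square recess in its top, 70 x 70 mm, 8 mm deep, round rim; its floor is 6 mm above the origin. Left, right and behind are meant in this frame: hammer about 105 mm on the -y side, cork block about 90 mm on the +x side.
- steel_block: Plain polished steel block, 64 x 64 x 22 mm, about 0.6 kg. Origin: centre of its underside; z up, x and y along its sides. Starts flat on the patterned rug (z = 0). In the recess it has 3 mm of play on each side; 14 mm of it then stand above the rim and its top is 28 mm above the base's origin. Any quarter turn will do.
- brass_tag: Yellow brass tag with rounded corners, 24 (x) x 40 (y) x 5 mm, 35 g, with a small dark ring hole near one end. Origin: centre of its underside; starts flat on a dark green pad, 8 mm high, on the rug. Pinch it across its 24 mm width. Either way round will do.
- stamp_guide: Aluminium guide, 40 (x) x 79 (y) x 32 mm, 0.12 kg, on the rug. Origin: centre of its underside, between two 8 mm lips along its y ends, 70 mm apart inside. Plate 15 to 20 mm up with slot along y (10 x 50 mm) between two fences to grip together: 28 mm across x, 56 mm long, 20 to 32 mm up. On the block its origin is 14 mm above the block's; tunnel for the tag 56 mm wide, 7 high. Either way round.
- hammer: Small hammer, 191 mm long, with a brass cylinder head (22 mm thick, 54 mm long, across the handle) and a pale wooden handle; 0.25 kg. It lies level on the rug at the right. Origin: under the handle at the place to grip, 35 mm behind the middle of the head, where the handle is 15 mm thick and its axis 11 mm up; x points to the head, z up.
- hammer_end (a point): The free end of the hammer's handle, 145 mm behind the hammer's origin and 11 mm up.
- sanding_block: Cork sanding block, 35 (x) x 70 (y) x 24 mm, 30 g; origin: centre of its underside, z up, lengthwise along y; starts flat on the rug. Either way round will do.
- aluminium_tag: Pale aluminium tag of the same shape and size as the brass one, beside it on the pad; stays where it is.
- glue_bottle: White glue bottle with blue pointed cap, 30 mm thick and 90 mm high, standing loose to the left of the base; stays where it is. Origin: centre of its underside.
- loupe: Folded loupe, two pale discs with black between, 32 mm across and 13 mm high, lying loose in front of the base to the left; stays where it is. Origin: centre of its underside.

How it is judged:
On the way, in this order (a step that is already met when the one before it is completed fails the run):
1. the steel block is seated in the recess of the rubber base (horizontal distance between steel_block and rubber_base below 0.006 m and z of steel_block in the frame of rubber_base below 0.0085 m and angle between steel_block's own z axis and vertical below 0.05 rad), for 0.2 s.
2. the brass tag lies flat in the middle of the seated block (all of step 1 and horizontal distance between brass_tag and steel_block below 0.01 m and z of brass_tag in the frame of steel_block between 0.019 and 0.0245 m and angle between brass_tag's own z axis and vertical below 0.08 rad and angle between the y axis of brass_tag and the y axis of rubber_base, either way round below 0.25 rad), for 0.2 s.
3. the stamp guide sits over the block and the tag (all of step 2 and horizontal distance between stamp_guide and steel_block below 0.012 m and z of stamp_guide in the frame of steel_block between 0.011 and 0.0165 m and angle between stamp_guide's own z axis and vertical below 0.06 rad and angle between the y axis of stamp_guide and the y axis of rubber_base, either way round below 0.2 rad and x of brass_tag in the frame of stamp_guide between -0.01 and 0.01 m), for 0.2 s.
At the end, for the whole second after the job is handed in: Block down in recess; tag flat on it within 10 mm, 0.25 rad; guide down over block within 12 mm, tag under slot; hammer flat 70-170 mm right of base centre (x within 80 mm), handle to robot; cork flat 60-140 mm behind, within 40 mm sideways, both within 0.4 rad of square; all at rest, released (all of step 3 and y of hammer in the frame of rubber_base between -0.17 and -0.07 m and x of hammer in the frame of rubber_base between -0.08 and 0.09 m and x of hammer_end in the frame of rubber_base below -0.03 m and angle between the x axis of hammer and the x axis of rubber_base, either way round below 0.4 rad and z of hammer in the frame of rubber_base between -0.004 and 0.008 m and x of sanding_block in the frame of rubber_base between 0.06 and 0.14 m and y of sanding_block in the frame of rubber_base between -0.04 and 0.04 m and angle between the y axis of sanding_block and the y axis of rubber_base, either way round below 0.4 rad and z of sanding_block in the frame of rubber_base between -0.004 and 0.005 m and angle between sanding_block's own z axis and vertical below 0.1 rad and linear speed of each of steel_block, brass_tag, stamp_guide, hammer, sanding_block below 0.02 m/s and angular speed of each of steel_block, brass_tag, stamp_guide, hammer, sanding_block below 0.2 rad/s); the robot touches nothing.
It fails at once if the aluminium tag is moved by more than 15 mm (distance of aluminium_tag from where it was at the start of the episode above 0.015 m).
It fails at once if the glue bottle is knocked over or moved by more than 15 mm (angle between glue_bottle's own z axis and vertical above 0.3 rad or distance of glue_bottle from where it was at the start of the episode above 0.015 m).
It fails at once if the loupe is moved by more than 15 mm (distance of loupe from where it was at the start of the episode above 0.015 m).
It also fails if it takes over 134 s, if anything falls off the work surface, if the arm or the gripper's body presses on something with over 40 N, if the wrist force passes 120 N, or if a joint passes its speed limit or range.

ROBOT

A 6-joint arm with a two-finger parallel gripper is mounted at the origin on a cart in front of the work surface, level with it; the furniture and walls round the work are solid. World frame = base frame: x ahead of the robot, y to its left, z up, the work surface at z = 0. Lengths are in m, angles in rad, forces in N, time in s.
With the tool pointing down it reaches from about 0.275 to 0.825 m from the base axis. Payload 4.9 kg.
Tool frame: the origin (TCP) lies midway between the tips of the shut fingers; the grasp point (between the pads) lies 19 mm behind it (grip_point_offset is the distance from the TCP to the grasp point, in m); z points along the fingers, y is the line along which they close (so a half turn about z gives the same grasp; the last joint's range is limited). The gripper opens to 85 mm and grips with 20 to 120 N. Pads are 22 mm wide; open, the fingers measure 114 mm over their backs; the gripper's body (76 mm by 85 mm) begins 54 mm behind the grasp point. The pads swing forward as they close: fully open they stand 13 mm farther back than shut.
Start: joints at [1.084, 0.326, -0.193, 1.052, 0, 1.437], TCP at [0.19, 0.516, 0.192] pointing down, gripper open.
Joint ranges: [-2.65, 2.65], [-0.97, 1.79], [-1.3, 1.35], [-1.93, 2.1], [-1.47, 1.37], [-3.14, 3.14]. Speed limits (rad/s): [2.57, 2.57, 3.14, 3.14, 3.14, 3.14].

INTERFACE

Orientations are given as a rotation vector (axis times angle).
In Python, from cell import * gives the robot as it stands. Calls block until the motion is done:
- movep(position, orientation): joint-space move of the TCP to a pose.
- move_l(position, velocity=0.15, rot=None, until_force=None): straight line of the TCP; rot=None keeps the orientation; velocity is the mean speed in m/s. With until_force (N) it stops when the force on the tool has changed by that much, and returns True; else False.
- set_joints(angles): joint-space move.
- let_go() and grab(newtons=None): open the fingers fully, or close them until they stop; newtons is the grip in N (None keeps the last).
- sleep(seconds).
- ik(position, orientation): joint angles nearest the present ones, or None.
- get_state(): the state.
- grab_frame(name): name is "scene" or "top"; returns a dict with "img" (384x512x3 uint8, red, green, blue), "fx", "fy", "cx", "cy" (pixels), "cam_to_world" (4x4, takes a point from camera to world coordinates). Camera axes: x right, y down, z forward; pixel columns grow to the right and rows downward; lengths in m; the calibration is good to about 2 mm. A picture is of the moment at which its call begins. There is no depth.
A pose or a line that the arm cannot do raises MotionError and nothing moves.
- sign_off(): hands the job in; it is judged then, once.
Trained networks look in the newest picture that a camera, given by its name, has taken for a name from the list of things; names that differ only in an ending like _2 or _b are one class to them, and where a whole thing is asked for, a point or a joint stands for the part that bears it (a point fixed in the world has none). Each returns a list of dicts, best first, with "score" (0 to 1); they miss things now and then, are a little off and sometimes report something else, mostly with a low value. They report only what shows in the picture. A call takes as long as a camera call.
- spot_in(camera, name): "centre" ([column, row] in pixels, amid what is visible of it).
- silhouettes(camera, name): "mask" (384x512 bool, what is visible of it) and "centre" ([column, row] in pixels, amid what is visible of it).
- tip_of(camera, name): "centre" ([column, row] in pixels: a listed point, or the origin of a listed thing).
The state is a dict: "clock": time; "q": joint angles; "joint_velocities": joint speeds; "tau": joint torques, N m; "position": TCP position; "eef_rot": TCP orientation; "contact_force": force on the tool from outside, world axes, zero at the start; "wrist_torque": the same for the moment, N m; "finger_gap": opening from 0.0 (shut) to 1.0 (fully open); "grasp_force": force on a finger pad.
Only numpy, scipy, OpenCV 4.12 (cv2) and the standard library are available. Lean on these libraries where they do the work, as an engineer would, in place of code of your own. Each camera call takes 0.05 s, during which the arm holds its last target. There are 200 camera calls.

## Working session

There is one attempt and no reset: what is moved stays moved. The work goes in short steps, each a Python script; the robot and the scene stay as the last script left them, time stands still between calls to the robot, and variables do not carry over. Pictures are saved under pics/ and viewed, at most 14 in all, crops included, and the job is handed in when it is done.

```bash
mkdir -p pics; ls; cat > h.py <<'E'
from cell import *
import numpy as np, cv2
from scipy.spatial.transform import Rotation as R
def save(cam,fn):
    f=grab_frame(cam); cv2.imwrite('pics/'+fn,cv2.cvtColor(f['img'],cv2.COLOR_RGB2BGR)); return f
def proj(f,P):
    T=np.linalg.inv(f['cam_to_world']); p=np.atleast_2d(P)@T[:3,:3].T+T[:3,3]
    return np.c_[f['fx']*p[:,0]/p[:,2]+f['cx'],f['fy']*p[:,1]/p[:,2]+f['cy']]
def unproj(f,uv,z):
    uv=np.atleast_2d(uv).astype(float)
    d=np.c_[(uv[:,0]-f['cx'])/f['fx'],(uv[:,1]-f['cy'])/f['fy'],np.ones(len(uv))]@f['cam_to_world'][:3,:3].T
    o=f['cam_to_world'][:3,3]; return o+d*((z-o[2])/d[:,2])[:,None]
E
python3 - <<'E'
from h import *
for c in ['top','scene']:
    f=save(c,c+'0.png'); print(c,f['fx'],f['cx'],f['cy'],f['cam_to_world'].round(3).tolist())
    for n in ['rubber_base','steel_block','brass_tag','stamp_guide','hammer','hammer_end','sanding_block','aluminium_tag','glue_bottle','loupe']:
        s=silhouettes(c,n); t=tip_of(c,n)
        print(n,[(round(x['score'],2),np.round(x['centre']).tolist(),int(x['mask'].sum())) for x in s[:2]],[(round(x['score'],2),np.round(x['centre'],1).tolist()) for x in t[:2]])
        if s: np.save(f'm_{c}_{n}.npy',s[0]['mask'])
        if s and c=='top' and n!='glue_bottle':
            z={'rubber_base':.011,'steel_block':.022,'brass_tag':.013,'aluminium_tag':.013,'stamp_guide':.02,'hammer':.011,'hammer_end':.011,'sanding_block':.024,'loupe':.013}[n]
            ys,xs=np.nonzero(s[0]['mask']); P=unproj(f,np.c_[xs,ys],z)[:,:2].astype(np.float32)
            r=cv2.minAreaRect(P); print('    rect',np.round(r[0],4),np.round(r[1],4),round(r[2],1), 'tip',unproj(f,t[0]['centre'],0)[0].round(4) if t else None)
print(get_state())
E
```

```text
pics
top 357.6650936914088 253.4525017576453 197.46905162402552 [[-0.016, -0.984, 0.18, 0.309], [-1.0, 0.012, -0.022, 0.069], [0.019, -0.18, -0.984, 1.072], [0.0, 0.0, 0.0, 1.0]]
rubber_base [(0.97, [160.0, 206.0], 1168)] [(0.98, [162.0, 205.7])]
    rect [0.4839 0.3236] [0.1061 0.1042] 80.1 tip [0.4833 0.3219 0.    ]
steel_block [(0.62, [288.0, 218.0], 439)] [(0.78, [286.6, 218.3])]
    rect [ 0.4367 -0.0562] [0.0621 0.0643] 38.9 tip [ 0.44  -0.054  0.   ]
brass_tag [(0.41, [246.0, 175.0], 88)] [(0.43, [247.4, 171.5])]
    rect [0.5771 0.0661] [0.0237 0.0384] 26.7 tip [0.587  0.0626 0.    ]
stamp_guide [(0.63, [251.0, 209.0], 304), (0.15, [159.0, 204.0], 1211)] [(0.56, [251.2, 209.0])]
    rect [0.4657 0.0594] [0.0776 0.0408] 78.6 tip [0.4698 0.0526 0.    ]
hammer [(0.87, [381.0, 229.0], 470)] [(0.6, [383.0, 218.4])]
    rect [ 0.3905 -0.3354] [0.0571 0.1918] 74.0 tip [ 0.4358 -0.3474  0.    ]
hammer_end [(0.71, [378.0, 230.0], 467), (0.52, [253.0, 209.0], 329)] [(0.65, [367.0, 265.1])]
    rect [ 0.3943 -0.3238] [0.0585 0.1901] 65.3 tip [ 0.2974 -0.2883  0.    ]
sanding_block [(0.8
[... 1386 characters left out ...]
.6, 266.6])]
{'clock': 2.1, 'q': array([ 1.08380068e+00,  3.26188371e-01, -1.92644578e-01,  1.05201332e+00,
        1.39958986e-05,  1.43657457e+00]), 'joint_velocities': array([ 0.00031867, -0.000278  , -0.00093344,  0.00038429,  0.00032459,
        0.00053607]), 'tau': array([-9.94560338e-06, -4.43319905e+01,  2.62752378e+01,  1.22830013e-03,
       -1.11984893e-04, -5.14639936e-06]), 'position': array([0.19001562, 0.51611903, 0.19247022]), 'eef_rot': array([-5.51261962e-01, -3.09281991e+00,  6.79749202e-05]), 'contact_force': array([ 0.52600424,  0.63692038, -0.73683905]), 'wrist_torque': array([-0.01514638,  0.01736566, -0.00220179]), 'grasp_force': 0.0, 'finger_gap': 0.9968303415128299}
```

```bash
python3 - <<'E'
import cv2
i=cv2.imread('pics/top0.png')[110:290,90:410]; cv2.imwrite('pics/topc.png',cv2.resize(i,(800,450),interpolation=cv2.INTER_CUBIC))
i=cv2.imread('pics/scene0.png')[120:300,130:400]; cv2.imwrite('pics/scenec.png',cv2.resize(i,(800,533),interpolation=cv2.INTER_CUBIC))
E
```

```text
(no output)
```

View pics/topc.png

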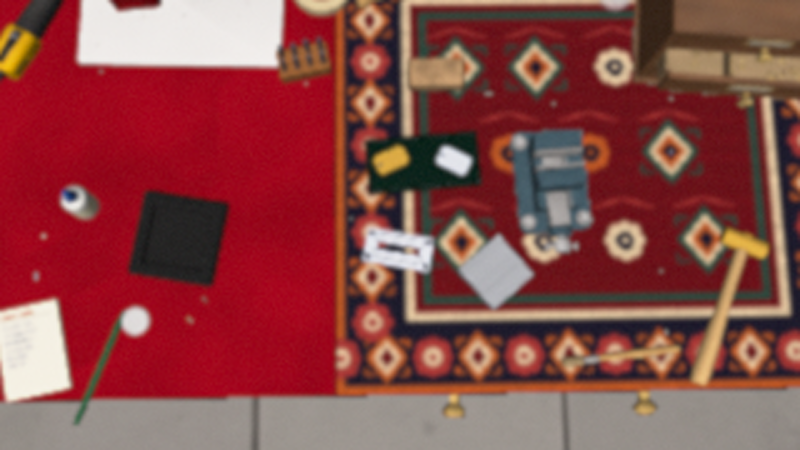

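View pics/scenec.png

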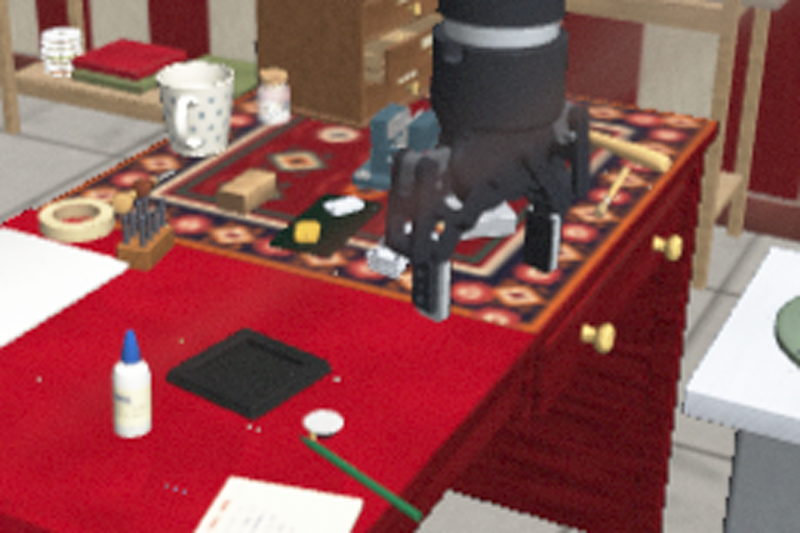

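The top view shows the base at crop (180,238), the steel block as a diamond at (495,270) beside a blue vise, the guide at (400,250), and the brass and aluminium tags at (390,160) and (455,160). The cork is at (437,72) and the hammer runs from (745,245) to (705,380). In the scene view the gripper hides the block and guide, so I'll move the arm aside and then fit models to the masks from both cameras.

```bash
cat >> h.py <<'E'
from scipy.optimize import minimize
def boxpts(sx,sy,z0,z1): return np.array([[a*sx/2,b*sy/2,z] for a in(-1,1) for b in(-1,1) for z in(z0,z1)])
hd=lambda:[boxpts(.022,.054,0,.022)+[.035,0,0], boxpts(.17,.014,.004,.018)+[-.06,0,0]]
PARTS={'rubber_base':[boxpts(.105,.105,0,.014)],'steel_block':[boxpts(.064,.064,0,.022)],'brass_tag':[boxpts(.024,.040,0,.005)],
'aluminium_tag':[boxpts(.024,.040,0,.005)],'stamp_guide':[boxpts(.04,.079,0,.02),boxpts(.028,.056,.02,.032)],'hammer':hd(),'sanding_block':[boxpts(.035,.07,0,.024)]}
Z0={'rubber_base':-.003,'brass_tag':.008,'aluminium_tag':.008}
def render(f,n,p,z):
    c,s=np.cos(p[2]),np.sin(p[2]); M=np.zeros((384*4,512*4),np.uint8)
    for B in PARTS[n]:
        P=np.c_[c*B[:,0]-s*B[:,1]+p[0], s*B[:,0]+c*B[:,1]+p[1], B[:,2]+z]
        uv=cv2.convexHull(((proj(f,P)+.5)*4*16-8).astype(np.int32)); cv2.fillConvexPoly(M,uv,255,shift=4)
    return cv2.resize(M,(512,384),interpolation=cv2.INTER_AREA)/255.
def fit(n,fm,p0,z=None):
    """fm: list of (frame,mask); returns pose x,y,yaw and mean IoU"""
    z=Z0.get(n,0) if z is None else z
    def cost(p):
        e=0
        for f,m in fm:
            r=render(f,n,p,z); e+=1-np.minimum(r,m).sum()/np.maximum(r,m).sum()
        return e/len(fm)
    best=None
    for dy in(-.3,0,.3):
        S=np.array([p0]*4,float); S[:,2]+=dy; S[1,0]+=.008; S[2,1]+=.008; S[3,2]+=.15
        r=minimize(cost,S[0],method='Nelder-Mead',options=dict(initial_simplex=S,xatol=2e-4,fatol=1e-4))
        if best is None or r.fun<best.fun: best=r
    return best.x,1-best.fun
def masks(cams,n,k=None):
    out={}
    for c,f in cams.items():
        s=silhouettes(c,n)
        if s: out[c]=(f,s[0]['mask'].astype(float),s[0]['score'])
    return out
def rot(yaw): # tool down, closing axis (tool y) along world direction yaw
    y=np.array([np.cos(yaw),np.sin(yaw),0]); z=np.array([0,0,-1.]); return R.from_matrix(np.c_[np.cross(y,z),y,z]).as_rotvec()
E
python3 - <<'E'
from h import *
print(R.from_rotvec(get_state()['eef_rot']).as_matrix().round(2).tolist())
movep([.32,-.3,.33],rot(np.pi/2)); print(get_state()['q'].round(2),get_state()['clock'])
f={c:save(c,c+'1.png') for c in('top','scene')}
P0={'rubber_base':(.484,.3236,-.17),'steel_block':(.4367,-.056,.68),'brass_tag':(.577,.066,.46),'stamp_guide':(.4657,.0594,-.2),'hammer':(.436,-.347,-.3),'sanding_block':(.6816,.0103,0)}
for n,p in P0.items():
    m=masks(f,n)
    for k in ([c] for c in m): x=fit(n,[m[c][:2] for c in k],p); print(n,k,m[k[0]][2].round(2) if hasattr(m[k[0]][2],'round') else m[k[0]][2],x[0].round(4),round(x[1],3))
    if len(m)==2: x=fit(n,[a[:2] for a in m.values()],p); print(n,'both',x[0].round(4),round(x[1],3))
i=cv2.imread('pics/scene1.png')[120:300,130:400]; cv2.imwrite('pics/scene1c.png',cv2.resize(i,(800,533),interpolation=cv2.INTER_CUBIC))
E
```

```text
[[-0.94, 0.35, -0.0], [0.35, 0.94, -0.0], [0.0, -0.0, -1.0]]
[-0.92  0.06 -0.18  1.33  0.   -0.92] 5.0417
rubber_base ['top'] 0.87 [ 0.4861  0.3246 -0.1754] 0.938
rubber_base ['scene'] 0.73 [ 0.4879  0.3183 -0.1523] 0.87
rubber_base both [ 0.4859  0.3238 -0.1602] 0.899
steel_block ['top'] 0.75 [ 0.4381 -0.0567  0.6909] 0.928
steel_block ['scene'] 0.83 [ 0.4376 -0.0607  0.6579] 0.898
steel_block both [ 0.4379 -0.0572  0.6848] 0.899
brass_tag ['scene'] 0.58 [0.5791 0.0623 0.5225] 0.682
stamp_guide ['top'] 0.43 [ 0.4657  0.0594 -0.5   ] 0.0
stamp_guide ['scene'] 0.79 [ 0.4685  0.0555 -0.1278] 0.825
stamp_guide both [ 0.4685  0.0555 -0.1278] 0.412
hammer ['top'] 0.96 [ 0.4374 -0.3453 -0.3931] 0.833
hammer ['scene'] 0.56 [ 0.4396 -0.3523 -0.4061] 0.771
hammer both [ 0.438  -0.3462 -0.3962] 0.786
sanding_block ['top'] 0.81 [ 0.6873  0.0102 -0.0123] 0.945
sanding_block ['scene'] 0.63 [0.6879 0.0061 0.0192] 0.924
sanding_block both [ 0.6864  0.0098 -0.0139] 0.915
```

View pics/scene1c.png

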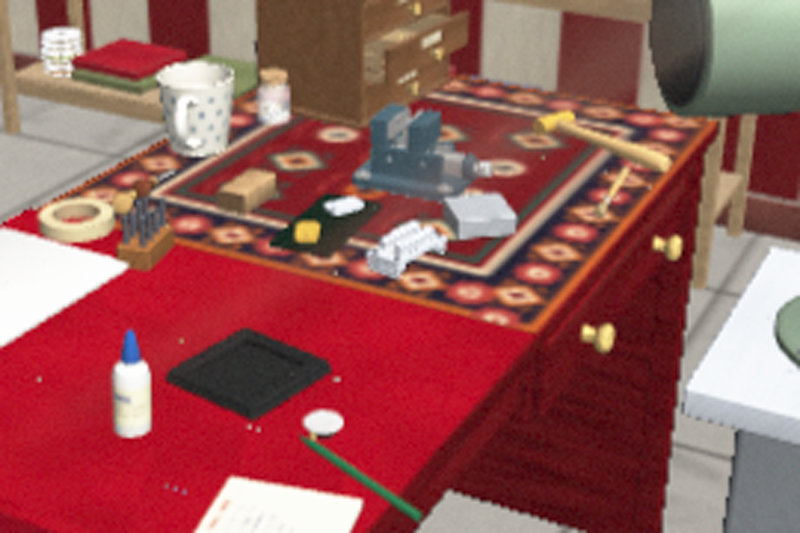

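The vise is tall only at the back. Both cameras agree on object poses, apart from a roughly constant offset of about 5 mm in y, so I'll average them. I'll grip the block across its NW–SE sides, offset 12 mm away from the vise.

```bash
cat >> h.py <<'E'
def yaws(pos,yaw):
    """orientation (of the two half turns) whose last joint stays farthest inside its range"""
    c=[(abs(q[5]),rot(a)) for a in(yaw,yaw+np.pi) if (q:=ik(pos,rot(a))) is not None]
    return min(c,key=lambda t:t[0])[1]
def above(x,y,yaw,z):
    o=yaws([x,y,z],yaw); movep([x,y,z],o); return o
def pick(x,y,yaw,z,force,hover=.13,lift=.12):
    above(x,y,yaw,hover); hit=move_l([x,y,z],.12,until_force=12); zz=get_state()['position'][2]
    grab(force); s=get_state(); print('hit',hit,'z',round(zz,4),'gap',round(s['finger_gap'],3),'F',round(s['grasp_force'],1))
    move_l([x,y,z+lift],.2); s=get_state(); print('lifted gap',round(s['finger_gap'],3),'F',round(s['grasp_force'],1),'t',round(s['clock'],1),'Fz',s['contact_force'].round(1))
E
python3 - <<'E'
from h import *
a=.68; c=np.array([.4379,-.0587])+.012*np.array([-np.sin(a),np.cos(a)])
pick(c[0],c[1],a,.003,90)
b=np.array([.487,.3215]); by=-.163; g=by+np.pi/2
off=.012*np.array([-np.sin(g),np.cos(g)]); p=b+off
o=above(p[0],p[1],g,.12); s=get_state(); print(s['q'].round(2),s['clock'],s['contact_force'].round(1))
f={c:save(c,c+'2.png') for c in('top','scene')}
for c in f:
    for x in silhouettes(c,'steel_block')[:1]: print(c,x['score'],x['centre'],x['mask'].sum())
i=cv2.imread('pics/scene2.png')[140:320,110:380]; cv2.imwrite('pics/scene2c.png',cv2.resize(i,(800,533),interpolation=cv2.INTER_CUBIC))
E
```

```text
hit False z 0.0035 gap -0.002 F 0.0
lifted gap -0.001 F 0.0 t 9.8 Fz [-0.3  0.4  0.8]
[ 0.47  0.43 -0.24  0.91 -0.    0.63] 11.2333 [ 0.2  0.6 -0.4]
top 0.91 [288.1, 218.2] 488
```

View pics/scene2c.png

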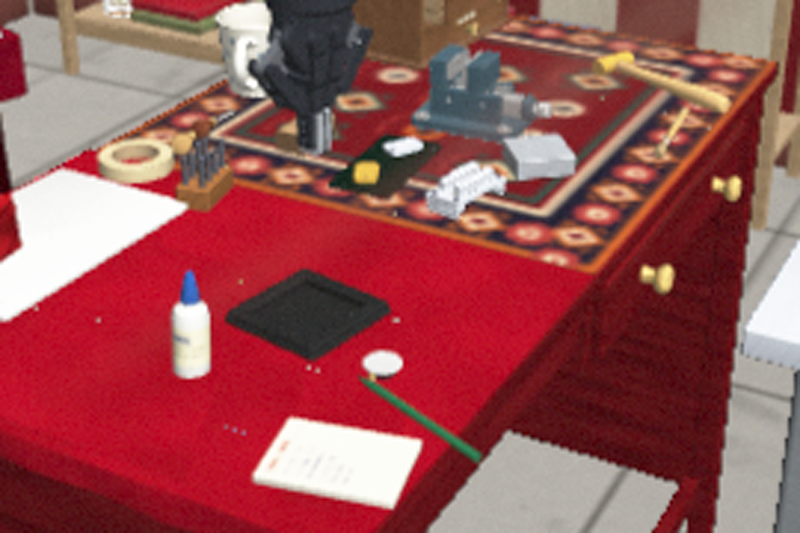

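```bash
python3 - <<'E'
from h import *
s=get_state(); print(s['position'],s['eef_rot'],s['finger_gap'])
f={c:grab_frame(c) for c in('top','scene')}
for c in f: print(c,proj(f[c],s['position']),proj(f[c],[.4379,-.0587,.022]))
i=cv2.imread('pics/top2.png')[110:290,90:410]; cv2.imwrite('pics/top2c.png',cv2.resize(i,(800,450),interpolation=cv2.INTER_CUBIC))
let_go(); print(get_state()['finger_gap'])
E
```

```text
[0.47568924 0.32231703 0.12015278] [ 2.58980994e-01  3.13070733e+00 -1.24553675e-04] 0.0006102904613585116
top [[151.36954126 201.48015049]] [[289.02769609 218.09004345]]
scene [[216.30971832 205.49284135]] [[291.57964681 189.57578772]]
0.9980438449063538
```

View pics/top2c.png

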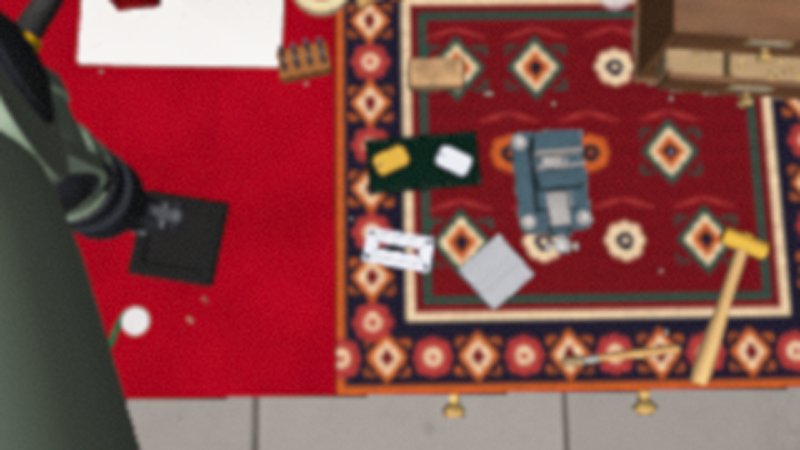

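The shut fingertips in both pictures don't lie where the reported TCP projects. I'll compare them at a clear spot before going on.

```bash
python3 - <<'E'
from h import *
grab(20); above(.45,.18,np.pi/2,.10); s=get_state(); print(s['position'])
out=[]
for c in('top','scene'):
    f=grab_frame(c); p=proj(f,s['position'])[0]; pu=proj(f,s['position']+[0,0,.05])[0]; u,v=p.astype(int); print(c,p,pu,(u-40,v-50))
    im=cv2.resize(f['img'][v-50:v+50,u-40:u+40,::-1],None,fx=5,fy=5,interpolation=cv2.INTER_CUBIC)
    for q,col in((p,(0,255,0)),(pu,(255,255,0))): cv2.drawMarker(im,tuple(int(t) for t in ((q-[u-40,v-50]+.5)*5)),col,cv2.MARKER_CROSS,14,1)
    out.append(im)
cv2.imwrite('pics/tip.png',np.hstack(out))
E
```

```text
[0.45066565 0.18002492 0.10040202]
top [205.22706263 211.07725032] [203.05033886 208.33848943] (np.int64(165), np.int64(161))
scene [252.57518721 193.71980793] [252.70651999 176.50569994] (np.int64(212), np.int64(143))
```

View pics/tip.png

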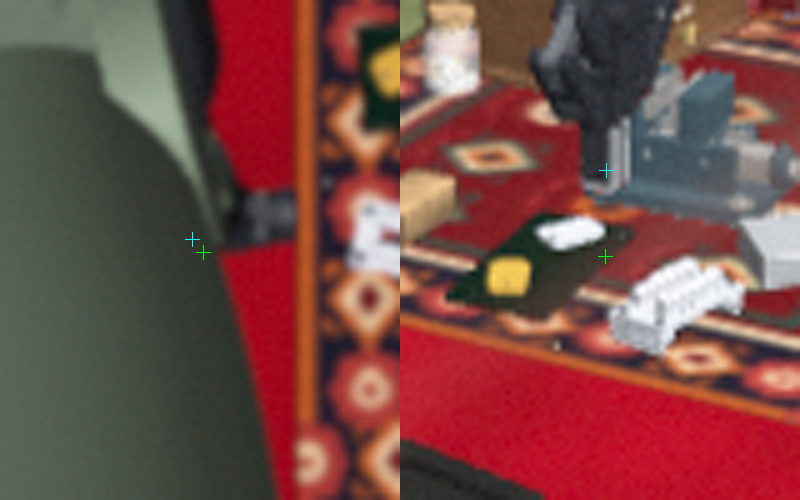

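```bash
python3 - <<'E'
from h import *
from scipy.optimize import least_squares
s=get_state(); f={c:grab_frame(c) for c in('top','scene')}
def tri(a,b): 
    r=least_squares(lambda P:np.r_[proj(f['top'],P)[0]-a,proj(f['scene'],P)[0]-b],[.45,.18,.1]); return r.x.round(4),r.fun.round(1)
print(tri([222,204],[253,181])); print(tri([222,201],[253,181]))
print(s['eef_rot'],s['q'],s['contact_force'])
E
```

```text
(array([0.4701, 0.1344, 0.1158]), array([-0.5, -1.1,  1.2,  0.2]))
(array([0.4751, 0.133 , 0.1151]), array([ 0.1,  0.2, -0.2, -0. ]))
[-1.06402030e-03  3.14005666e+00  1.09853008e-03] [ 2.29289554e-01  2.95672583e-01 -4.94093791e-01  7.79375604e-01
  3.32911061e-04  2.28612122e-01] [-0.89824194  0.43182274  0.00804024]
```

```bash
python3 - <<'E'
from h import *
f={c:grab_frame(c) for c in('top','scene')}
print('start pred',proj(f['scene'],[[.19,.516,.205],[.19,.516,.192]]),proj(f['top'],[.19,.516,.192]))
Rm=R.from_rotvec([-5.51261962e-01,-3.09281991,0]).as_matrix(); y=Rm[:,1]
print('pads',proj(f['scene'],np.array([.19,.516,.205])+np.outer([-.0425,.0425],y)))
def crop(fn,u,v,w=50,h=50): return cv2.resize(cv2.imread('pics/'+fn)[v-h:v+h,u-w:u+w],(400,400),interpolation=cv2.INTER_CUBIC)
print(proj(f['scene'],[[.32,-.3,.33],[.4757,.3223,.12]]))
f2=f['scene']; pads=proj(f2,np.array([.19,.516,.205])+np.outer([-.0425,.0425],y))
u,v=pads.mean(0).astype(int); a=crop('scene0.png',u,v)
for p in pads: cv2.drawMarker(a,tuple(int(t) for t in (p-[u-50,v-50]+.5)*4),(0,255,0),cv2.MARKER_CROSS,16,1)
b=crop('top2.png',151,201)
for z in(.0,.05): p=proj(f['top'],[.4757,.3223,.12+z])[0]; cv2.drawMarker(b,tuple(int(t) for t in (p-[101,151]+.5)*4),(0,255,0),cv2.MARKER_CROSS,16,1)
cv2.imwrite('pics/cmp.png',np.hstack([a,b]))
E
```

```text
start pred [[293.31653765 238.04889625]
 [293.00954301 244.31690451]] [[ 55.48290906 317.95499968]]
pads [[309.24247179 230.47243387]
 [276.38315078 246.10463525]]
[[360.01577337  81.58130549]
 [216.31122169 205.54535614]]
```

View pics/cmp.png

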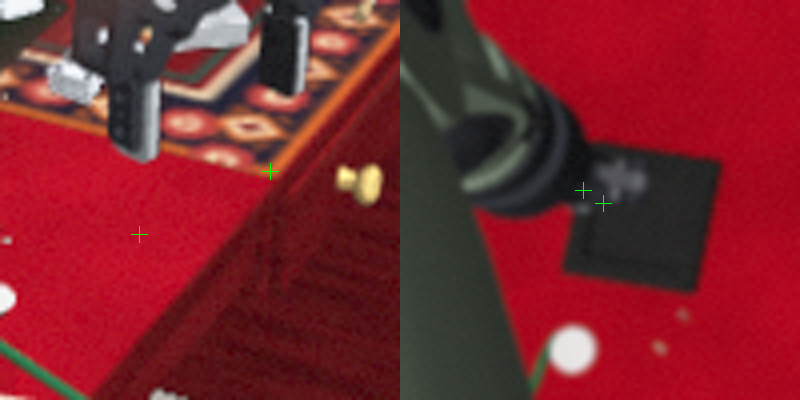

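The offset has been there since the start, so it isn't a slip. I'll touch the surface with shut fingers: that gives the true z, and each camera then gives the tip's xy on its own.

```bash
python3 - <<'E'
from h import *
s=get_state(); x,y,z=s['position']
hit=move_l([x,y,-.04],.05,until_force=5); s=get_state(); print(hit,s['position'],s['contact_force'].round(1),s['clock'])
out=[]
for c in('top','scene'):
    f=grab_frame(c); p=proj(f,[s['position'][0],s['position'][1],0])[0]; u,v=p.astype(int); print(c,p,(u-40,v-50))
    im=cv2.resize(f['img'][v-50:v+50,u-40:u+40,::-1],None,fx=5,fy=5,interpolation=cv2.INTER_CUBIC)
    cv2.drawMarker(im,tuple(int(t) for t in ((p-[u-40,v-50]+.5)*5)),(0,255,0),cv2.MARKER_CROSS,14,1)
    out.append(im)
cv2.imwrite('pics/tip2.png',np.hstack(out))
E
```

```text
False [ 0.45048642  0.18096826 -0.03985791] [ 0.1 -0.4  0.2] 16.975
top [208.68381166 215.88507302] (np.int64(168), np.int64(165))
scene [252.22110791 226.8015633 ] (np.int64(212), np.int64(176))
```

View pics/tip2.png

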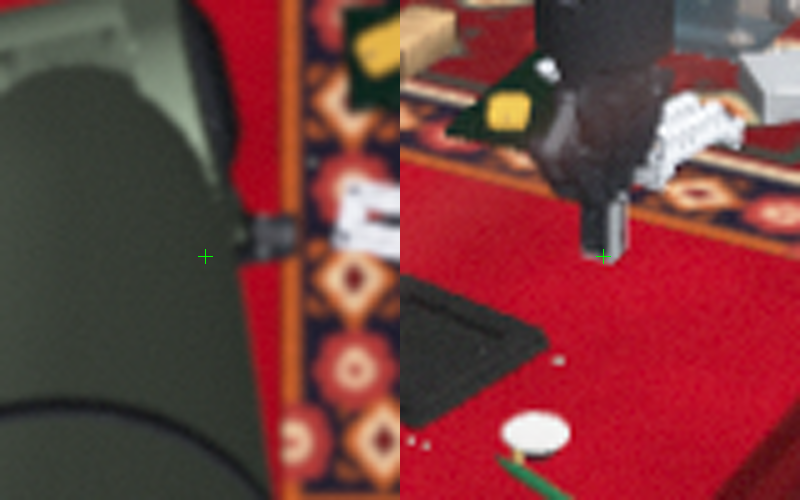

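The part poking out in the top view is the gripper's knuckle. The scene view shows the tip only about at the surface while z reads −0.04, so the xy is right and the z is about 40 mm off. I'll keep going down to contact.

```bash
python3 - <<'E'
from h import *
x,y,z=get_state()['position']
try: hit=move_l([x,y,-.08],.03,until_force=5)
except MotionError as e: print(e); hit=move_l([x,y,-.055],.03,until_force=5)
s=get_state(); print(hit,s['position'],s['contact_force'].round(1),s['q'].round(3),s['clock'],s['finger_gap'])
E
```

```text
True [ 0.45057386  0.18096337 -0.04175019] [-0.6  0.1  6.2] [ 0.23   0.509 -0.632  0.429 -0.     0.23 ] 17.4333 2.488653646228859e-05
```

Contact on the felt (−3 mm) comes at a reported −0.0418, so the true tip height is the reported z plus 0.039. I'll build that in and retry.

```bash
cat >> h.py <<'E'
DZ=.0388   # true tip height = reported z + DZ (found by touching the felt)
def ml(x,y,z,v=.15,uf=None): return move_l([x,y,z-DZ],v,until_force=uf)
def tip(): return get_state()['position']+[0,0,DZ]
def above(x,y,yaw,z):
    p=[x,y,z-DZ]; movep(p,yaws(p,yaw))
def pick(x,y,yaw,z,force,hover=.13,lift=.12,op=True):
    if op: let_go()
    above(x,y,yaw,hover); hit=ml(x,y,z,.12,12); zz=tip()[2]
    grab(force); s=get_state(); print('hit',hit,'z',round(zz,4),'gap',round(s['finger_gap'],3),'F',round(s['grasp_force'],1))
    ml(x,y,z+lift,.2); s=get_state(); print('lifted gap',round(s['finger_gap'],3),'F',round(s['grasp_force'],1),'t',round(s['clock'],1),'Fz',s['contact_force'].round(1))
E
python3 - <<'E'
from h import *
x,y,z=tip(); ml(x,y,.13,.25)
a=.68; c=np.array([.4379,-.0587])+.012*np.array([-np.sin(a),np.cos(a)])
pick(c[0],c[1],a,.003,90)
E
```

```text
hit False z 0.0035 gap 0.718 F 96.9
lifted gap 0.72 F 98.9 t 22.1 Fz [-0.2  0.3 -6. ]
```

```bash
python3 - <<'E'
from h import *
b=np.array([.487,.3215]); g=-.163+np.pi/2
p=b-0+.012*np.array([-np.sin(g),np.cos(g)])
print('yaw choice', g)
above(*p,g,.10); s=get_state(); print(s['position'].round(4), R.from_rotvec(s['eef_rot']).as_matrix()[:,1].round(3))
f={c:save(c,c+'3.png') for c in('top','scene')}
ml(*p,.03,.1); hit=ml(*p,.0065,.02,8); s=get_state(); print(hit,tip().round(4),s['contact_force'].round(1),s['clock'])
f={c:save(c,c+'4.png') for c in('top','scene')}
a=cv2.imread('pics/scene3.png')[150:290,150:290]; b=cv2.imread('pics/scene4.png')[150:290,150:290]
cv2.imwrite('pics/s34.png',cv2.resize(np.hstack([a,b]),(800,400),interpolation=cv2.INTER_CUBIC))
E
```

```text
yaw choice 1.4077963267948965
[0.4752 0.3221 0.0608] [ 0.164  0.986 -0.001]
True [0.4749 0.3234 0.0073] [ 0.3 -1.   6. ] 25.5417
```

View pics/s34.png

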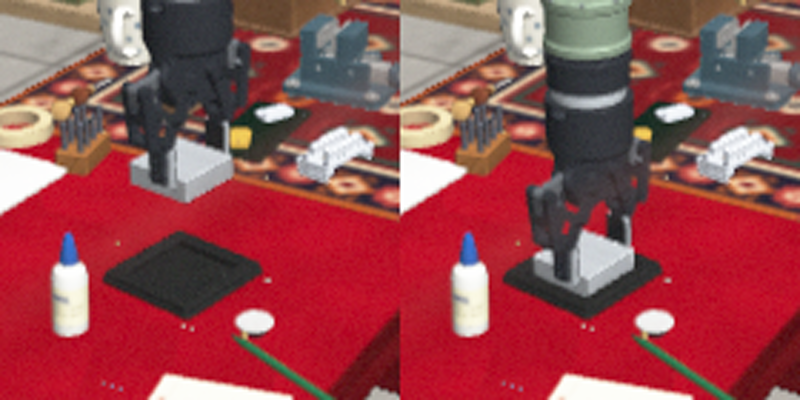

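The block dropped to about the recess floor (bottom at z≈4 mm) in the right-hand picture. I'll release it, clear the arm and measure.

```bash
python3 - <<'E'
from h import *
let_go(); x,y,z=tip(); ml(x,y,.15,.25); above(.34,-.15,np.pi/2,.33); print(get_state()['clock'])
f={c:save(c,c+'5.png') for c in('top','scene')}
P0={'rubber_base':(.486,.3236,-.17),'steel_block':(.487,.3215,-.163),'brass_tag':(.578,.064,.46),'stamp_guide':(.4657,.0594,-.2)}
for n,p in P0.items():
    m=masks(f,n)
    for c in m: x=fit(n,[m[c][:2]],p,.003 if n=='steel_block' else None); print(n,c,round(m[c][2],2),x[0].round(4),round(x[1],3))
out=[]
a=cv2.imread('pics/top5.png')[150:240,115:265]; b=cv2.imread('pics/scene5.png')[170:290,170:320]
cv2.imwrite('pics/s5.png',np.hstack([cv2.resize(a,(450,270),interpolation=cv2.INTER_CUBIC)[:270,:400],cv2.resize(b,(400,320),interpolation=cv2.INTER_CUBIC)[:270]]))
E
```

```text
28.625
rubber_base top 0.97 [ 0.4856  0.3233 -0.1946] 0.563
rubber_base scene 0.59 [ 0.4876  0.3213 -0.151 ] 0.437
steel_block top 0.86 [ 0.4848  0.3232 -0.1499] 0.949
steel_block scene 0.58 [0.4886 0.3195 0.0198] 0.861
brass_tag top 0.67 [0.5766 0.0673 0.4899] 0.866
brass_tag scene 0.54 [0.578 0.064 0.16 ] 0.0
stamp_guide top 0.52 [ 0.4666  0.0591 -0.1877] 0.783
stamp_guide scene 0.57 [ 0.4692  0.054  -0.1308] 0.81
```

View pics/s5.png

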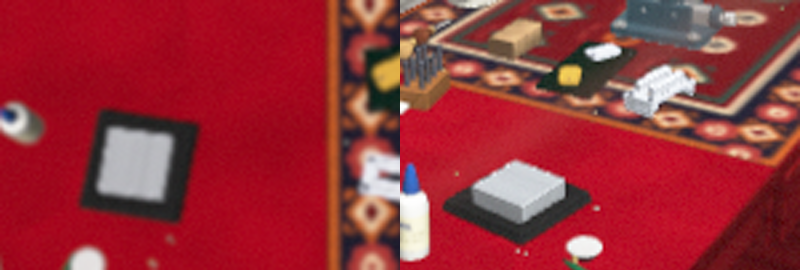

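The block sits square in the recess. Next is the brass tag.

```bash
python3 - <<'E'
from h import *
pick(.578,.065,.50,.0072,40,hover=.12)
b=np.array([.487,.3215]); above(*b,-.16,.12); s=get_state(); print(s['finger_gap'],s['grasp_force'])
f={c:save(c,c+'6.png') for c in('top','scene')}
ml(*b,.04,.12); hit=ml(*b,.0235,.02,4); s=get_state(); print(hit,tip().round(4),s['contact_force'].round(1),s['clock'],s['finger_gap'])
save('scene','scene7.png')
let_go(); ml(*b,.15,.25); above(.40,.12,np.pi/2,.25); print(get_state()['clock'])
f={c:save(c,c+'8.png') for c in('top','scene')}
m=masks(f,'brass_tag')
for c in m: x=fit('brass_tag',[m[c][:2]],(.487,.3215,-.16),.025); print(c,round(m[c][2],2),x[0].round(4),round(x[1],3))
a=cv2.imread('pics/scene6.png')[150:290,150:290]; b=cv2.imread('pics/scene8.png')[150:290,150:290]
cv2.imwrite('pics/s68.png',cv2.resize(np.hstack([a,b]),(800,400),interpolation=cv2.INTER_CUBIC))
E
```

```text
hit False z 0.008 gap 0.265 F 41.4
lifted gap 0.265 F 38.9 t 33.3 Fz [-0.3 -0.7 -1.2]
0.26422093417465864 38.88715020613745
True [0.4868 0.3214 0.0252] [-0.3 -0.4  3.9] 36.6333 0.2699965443202401
38.9667
scene 0.56 [ 0.4865  0.3194 -0.0309] 0.846
```

View pics/s68.png

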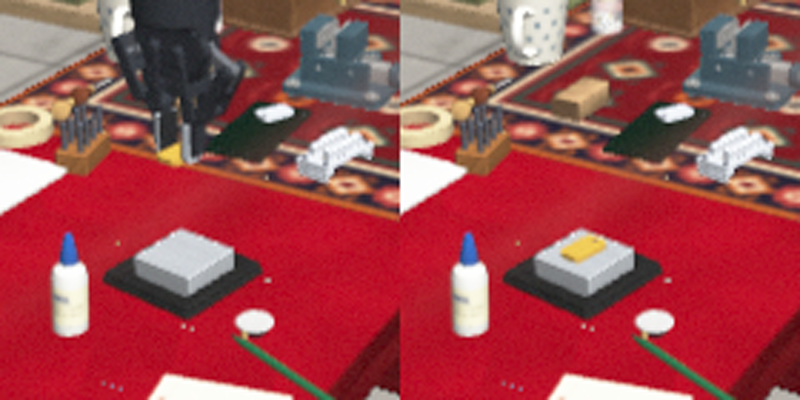

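The tag lies centred on the block. Next is the stamp guide.

```bash
python3 - <<'E'
from h import *
pick(.4677,.057,-.16,.0205,40,hover=.13)
b=np.array([.4868,.3215]); above(*b,-.163,.13); s=get_state(); print(s['finger_gap'],s['grasp_force'])
save('scene','scene9.png')
ml(*b,.06,.12); hit=ml(*b,.0365,.02,5); s=get_state(); print(hit,tip().round(4),s['contact_force'].round(1),s['clock'],s['finger_gap'])
save('scene','scene10.png'); save('top','top10.png')
a=cv2.imread('pics/scene9.png')[150:290,150:290]; b=cv2.imread('pics/scene10.png')[150:290,150:290]
cv2.imwrite('pics/s910.png',cv2.resize(np.hstack([a,b]),(800,400),interpolation=cv2.INTER_CUBIC))
E
```

```text
hit False z 0.021 gap 0.312 F 40.9
lifted gap 0.316 F 40.3 t 43.2 Fz [-0.2 -0.5 -2.1]
0.3143807942258098 40.29579699039459
True [0.4866 0.3214 0.038 ] [-0.2  0.5  4.7] 45.9917 0.31291424029931664
```

View pics/s910.png

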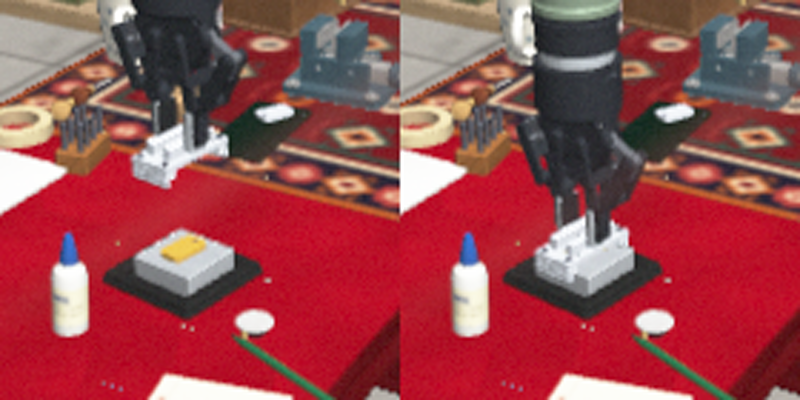

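The guide is seated, with contact exactly 17 mm above its pick height. I'll release it and do the hammer and the cork.

```bash
python3 - <<'E'
from h import *
b=np.array([.4868,.3215]); by=-.163; Rb=np.array([[np.cos(by),-np.sin(by)],[np.sin(by),np.cos(by)]])
let_go(); x,y,z=tip(); ml(x,y,.15,.25)
pick(.4385,-.3488,-.40+np.pi/2,.004,60,hover=.12,lift=.10)
t=b+Rb@[.02,-.112]; above(*t,by+np.pi/2,.14); save('scene','scene11.png')
ml(*t,.04,.12); hit=ml(*t,-.002,.02,4); s=get_state(); print(hit,tip().round(4),s['contact_force'].round(1),s['clock'],s['finger_gap'])
a=cv2.imread('pics/scene11.png')[120:290,150:370]; save('scene','scene12.png')
c=cv2.imread('pics/scene12.png')[120:290,150:370]
cv2.imwrite('pics/s1112.png',cv2.resize(np.hstack([a,c]),(800,309),interpolation=cv2.INTER_CUBIC))
E
```

```text
hit False z 0.0047 gap 0.147 F 58.8
lifted gap 0.142 F 58.6 t 52.3 Fz [-0.2 -0.3 -3.9]
True [0.4883 0.2077 0.0013] [0.2 0.1 4.3] 57.0917 0.1445499300408936
```

View pics/s1112.png

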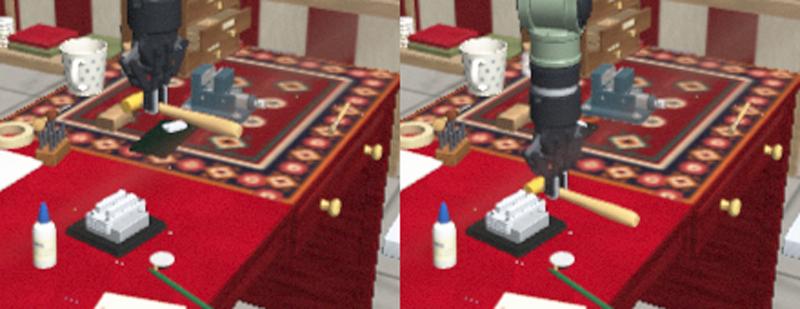

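The hammer lies on the felt to the right of the base, head away from the robot. I'll release it, then grip the cork by its length so the fingers stay clear of the base and mug.

```bash
python3 - <<'E'
from h import *
b=np.array([.4868,.3215]); by=-.163; Rb=np.array([[np.cos(by),-np.sin(by)],[np.sin(by),np.cos(by)]])
let_go(); x,y,z=tip(); ml(x,y,.15,.25)
f=grab_frame('scene'); print('mug foot',unproj(f,[[195.6,172]],0).round(3))
pick(.6876,.0082,np.pi/2,.003,25,hover=.13)
t=b+Rb@[.09,0]; above(*t,by+np.pi/2,.13); save('scene','scene13.png')
ml(*t,.04,.12); hit=ml(*t,-.003,.02,3); s=get_state(); print(hit,tip().round(4),s['contact_force'].round(1),s['clock'],s['finger_gap'])
let_go(); ml(*t,.16,.2); above(.34,-.15,np.pi/2,.33); print(get_state()['clock'])
f={c:save(c,c+'14.png') for c in('top','scene')}
P0={'stamp_guide':(.487,.3215,-.163),'hammer':(.488,.208,-.163),'sanding_block':(t[0],t[1],-.163)}
for n,p in P0.items():
    m=masks(f,n)
    for c in m:
        x=fit(n,[m[c][:2]],p,.017 if n=='stamp_guide' else -.003); q=Rb.T@(x[0][:2]-b); print(n,c,round(m[c][2],2),q.round(4),round(x[0][2]-by,3),round(x[1],3))
for n in('glue_bottle','loupe','aluminium_tag'): print(n,[np.round(a['centre']).tolist() for a in spot_in('top',n)[:2]])
a=cv2.imread('pics/scene14.png')[150:290,150:310]; c=cv2.imread('pics/top14.png')[130:270,100:260]
cv2.imwrite('pics/s14.png',cv2.resize(np.hstack([a,c]),(800,350),interpolation=cv2.INTER_CUBIC))
E
```

```text
mug foot [[ 0.816 -0.08   0.   ]]
hit False z 0.004 gap 0.821 F 29.7
lifted gap 0.821 F 29.1 t 62.2 Fz [ 0.4  0.6 -0.5]
True [0.5756 0.3069 0.0012] [-0.5  0.1  4.5] 66.075 0.8237766671858244
69.2917
stamp_guide top 0.56 [-0.0006  0.0021] 0.006 0.903
stamp_guide scene 0.73 [ 0.005  -0.0045] 0.104 0.792
hammer top 0.9 [ 0.0169 -0.1109] 0.005 0.813
hammer scene 0.93 [ 0.0204 -0.1146] -0.015 0.759
sanding_block top 0.59 [0.0873 0.0025] -0.032 0.875
sanding_block scene 0.55 [ 0.0911 -0.0043] 0.124 0.865
glue_bottle []
loupe [[146.0, 238.0]]
aluminium_tag [[272.0, 174.0]]
```

View pics/s14.png

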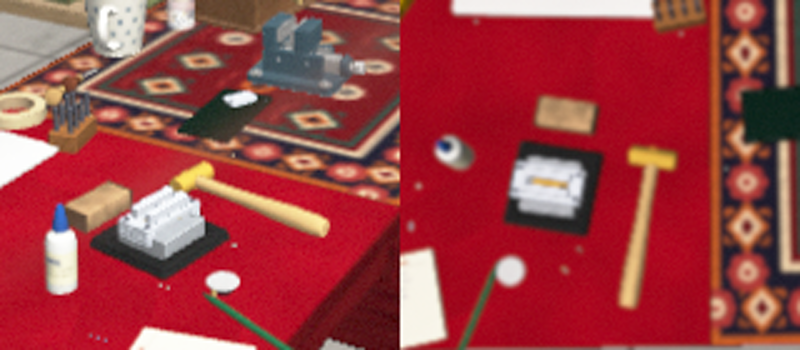

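Everything is in place: the tag shows through the guide's slot, the hammer and cork lie square to the base, and the bottle, loupe and aluminium tag have not moved. Handing in.

```bash
python3 - <<'E'
from h import *
print(sign_off())
E
```

```text
the job is handed in; nothing more can be done
None
```

The job is handed in at about 69 s of the 134 s. In the last pictures the block, brass tag and guide are stacked on the base, the hammer and cork lie square beside and behind it, and the other things have not moved; the hand-in gave no verdict.

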